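Lock out the spindle's fused isolator

TASK

Lock out the spindle's fused isolator, the grey box on the bench: press its black fuse carrier down until the catch trips and it springs up, then draw it out and stand it upright in the round steel dish without dropping it. Then slide the steel shutter fully home across the empty bay and push the bent steel pin from the front through both clevis lugs and the shutter's tongue until its tip comes out at the back. Leave the other things on the bench where they are.

Things in the scene. Friction and masses are not known exactly. Their poses are not given: they have to be found in the camera images.
- isolator: Fused isolator, a grey metal box fixed to the bench, 130 x 184 mm, its top panel (138 x 190 mm) 80 mm above the bench. Origin on the bench under a point 5 mm to the left of its centre; x points from its front (towards the robot) to its back, y to its left, z up. Two shutter rails along y, at x -23 and 44 mm, stand 8 mm above the panel.
- bay (a point): Centre of the bay's mouth in the panel, a pocket 42 (x) x 37 (y) mm that holds the fuse carrier; at (12, 45, 80) mm in the isolator's frame.
- clevis_mouth (a point): Where the pin enters: centre of the front lug's hole on its front face, (-63, 27, 106) mm in the isolator's frame. The clevis is two dark upright lugs, 14 mm thick, 34 wide (y), 44 high above the panel, at x -63 to -49 and -40 to -26, bored along x by 15 mm holes on one axis (y 27, z 106). The back lug's back face is 37 mm behind this point.
- fuse_carrier: Black plastic fuse carrier, 94 mm tall, about 0.2 kg, upright and loose in the bay. Origin under its foot's centre, x and y along the isolator's. Foot column 40 x 34 mm, 58 mm tall; then a flange 46 (x) x 47 (y) x 8 mm; on that a grip rib 44 mm long (x), 14 thick (y), 28 tall. Latched, its origin is 31 mm above the bench (rib top at 125 mm) and it cannot be pulled out.
- grip_rib (a point): Middle of the top of the fuse carrier's grip rib, 94 mm above the carrier's origin. Pressed down 5 mm or more against a spring (about 13 N; after 9 mm the flange meets the panel), the catch trips for good. Let go, the carrier then springs up to 24 mm above its latched place and stays standing in the bay; from there it lifts straight out.
- carrier_middle (a point): Middle of the fuse carrier, on its axis 47 mm above its origin.
- catch (a joint): Catch inside the bay (m): 0 to 0.002 latched, 0.013 tripped. It cannot be reached or reset by hand.
- shutter (a joint): Steel shutter on the panel (m): 0 fully open, 0.075 fully home over the bay, against its end stop; grows as it slides to the isolator's +y. Stiff: about 2 N of friction keeps it where it is left. It cannot close while the carrier stands in the bay.
- shutter_tab (a point): Middle of the top of the shutter's upright finger tab, 10 mm thick (y), 32 mm wide (x), 118 mm above the bench and standing clear of everything for 30 mm below that. Moves with the shutter; at joint 0 it is at (14, -77, 118) mm in the isolator's frame.
- tongue_hole (a point): Centre of the 15 mm hole through the shutter's upright tongue (a steel plate 5 mm thick, moving with the shutter). With the shutter home, it lies between the two lugs, on the axis of their holes.
- lock_pin: Bent steel pin lying flat on the bench, 12 mm round, about 0.11 kg. Origin on the shank's axis at the ringed grip zone (6 mm above the bench); x points along the shank to its tapered tip, 75 mm away; 30 mm behind the origin the pin bends square towards its -y into a handle leg 50 mm long, level with the shank.
- pin_tip (a point): Tip of the pin's shank, on its axis. The last 8 mm taper from 12 to 5 mm.
- dish: Round steel dish, loose, 132 mm across the rim and 26 mm high, with sloping sides and a flat floor about 80 mm across, its top 4 mm above the bench. Origin under its centre, on the bench. The fixed spindle machine stands to its right; the spindle's nose overhangs the bench from x 0.51 m on, at y -0.09 to 0.10 m, 260 to 430 mm up.
- bearing: Bystander: larger ball bearing lying flat, 62 mm across, 16 mm high. Origin under its centre.
- torch_1: Bystander: black pocket torch, 111 mm long (its y), 27 mm high. Origin under its centre.

How it is judged:
By the outcome, as a careful person would: the job done as asked, in the order asked, and still so for the second after the job is handed in, with the robot touching nothing.
It also fails if it takes over 72 s, if anything falls off the work surface, if the arm or the gripper's body presses on something with over 40 N, if the wrist force passes 120 N, or if a joint passes its speed limit or range.

ROBOT

A 6-joint arm with a two-finger parallel gripper is mounted at the origin on a cart in front of the work surface, level with it; the furniture and walls round the work are solid. World frame = base frame: x ahead of the robot, y to its left, z up, the work surface at z = 0. Lengths are in m, angles in degrees, forces in N, time in s.
With the tool pointing down it reaches from about 0.4 to 0.825 m from the base axis. Payload 7 kg.
Tool frame: the origin (TCP) lies between the finger pads; the fingertips stand 25 mm ahead of it and the grasp point (between the pads) lies 6 mm ahead of it; z points along the fingers, y is the line along which they close (so a half turn about z gives the same grasp; the last joint's range is limited). The gripper opens to 88 mm and grips with 3 to 60 N. Pads are 19 mm wide; open, the fingers measure 130 mm over their backs; the gripper's body (78 mm by 193 mm) begins 47 mm behind the grasp point.
Start: joints at [-50.529, 20.546, 0.682, 0, -70.136, -16.507], TCP at [0.263, -0.621, 0.252] pointing down, gripper open.
Joint ranges: [-176.03, 176.03], [-82.01, 121.73], [-58.28, 71.71], [-173.87, 95.51], [-174.79, -0.11], [-173.66, 173.66]. Speed limits (degrees/s): [136.94, 136.94, 172.46, 180, 180, 180].

INTERFACE

Orientations are given as [roll, pitch, yaw] about the fixed x, y, z axes, in that order (R = Rz(yaw) Ry(pitch) Rx(roll)).
In Python, from plant import ctrl, imaging, workorder gives the robot as it stands (ctrl), with the cameras (imaging) and the job (workorder).
- The arm moves only by the shell command python3 drive.py 'ROWS'. ROWS is a JSON list of rows, 1 to 8 of them, each of 5 numbers: dx, dy, dz in m, then a turn about the tool's z in degrees, then the finger opening in m; each row is the pose to reach, as a shift and turn from the pose commanded when the command began, along the tool's axes at that moment; what a row does not reach only later rows make up. A row lasts 1/8 s, in which the tool goes at most 0.0625 m and 10.7 degrees, less where a joint would pass 70% of its speed; a pose out of reach is approached as far as the arm can. The fingers move at their own pace and stop on an object; the grip force is fixed at half the most. Time passes only in rows, so rows that do not move let the fingers close. It prints the time, the measured TCP pose, the force, the opening and the grip force at its end.
- ctrl.get_obs(): the state, without advancing time (a new reading comes with each control period).
- imaging.snapshot(name): name is "side" or "top"; returns a dict with "frame" (420x560x3 uint8, red, green, blue), "z_map" (420x560 float32, m along the optical axis (not along the pixel's ray), 0 where there is no reading), "fovy" (degrees; the focal length in pixels is half the picture's height over the tangent of half this angle, whatever the lens; pixels are square), "cx", "cy" (the principal point, pixels), "R" (3x3) and "t" (3): a world point X has camera coordinates R X + t. Camera axes: x right, y down, z forward; pixel columns grow to the right and rows downward; lengths in m; the calibration is good to about 2 mm. A picture is of the moment at which its call begins.
- workorder.close_job(): hands the job in; it is judged then, once.
The state is a dict: "clock": time; "joint_pos": joint angles; "qvel": joint speeds; "tau": joint torques, N m; "tool_pos": TCP position; "orientation": TCP orientation; "force": force on the tool from outside, world axes, zero at the start; "moment": the same for the moment, N m; "opening": finger opening in m; "gripper_force": force on a finger pad.
Only numpy, scipy, OpenCV 4.12 (cv2) and the standard library are available. Lean on these libraries where they do the work, as an engineer would, in place of code of your own. Each camera call takes 0.05 s, during which the arm holds its last target. There are 200 camera calls.

## Working session

There is one attempt and no reset: what is moved stays moved. The work goes in short steps, Python scripts to look and compute and a shell command to move; the robot and the scene stay as the last step left them, time stands still between calls to the robot, and variables do not carry over. Pictures are saved under pics/ and viewed, at most 10 in all, crops included, and the job is handed in when it is done.

```bash
ls; mkdir -p pics; cat > h.py <<'E'
import numpy as np, cv2, pickle
from plant import ctrl, imaging, workorder
def snap(n,tag):
    s=imaging.snapshot(n); pickle.dump(s,open(f'pics/{tag}.pkl','wb'))
    cv2.imwrite(f'pics/{tag}.png',s['frame'][:,:,::-1]); return s
def load(tag): return pickle.load(open(f'pics/{tag}.pkl','rb'))
def cam(s):
    f=210/np.tan(np.radians(s['fovy'])/2); return f,np.array(s['R']),np.array(s['t'])
def ray(s,u,v,z):
    f,R,t=cam(s); d=R.T@np.array([(u-s['cx'])/f,(v-s['cy'])/f,1]); c=-R.T@t
    return c+d*(z-c[2])/d[2]
def dep(s):
    f,R,t=cam(s); v,u=np.mgrid[:420,:560]; Z=s['z_map']
    P=np.stack([(u-s['cx'])/f*Z,(v-s['cy'])/f*Z,Z],-1)-t
    P=P@R; P[Z==0]=np.nan; return P
def proj(s,X):
    f,R,t=cam(s); c=R@np.array(X)+t; return c[0]/c[2]*f+s['cx'],c[1]/c[2]*f+s['cy']
E
python3 - <<'E'
from h import *
for n in('top','side'):
    s=snap(n,n+'0'); f,R,t=cam(s); print(n,-R.T@t,R[2],f,s['cx'],s['cy'],(s['z_map']>0).mean())
a,b=load('top0')['frame'],load('side0')['frame']
print(ctrl.get_obs())
E
```

```text
drive.py
pics
plant.py
top [0.31520363 0.19379243 1.01443186] [ 0.20165293  0.00728831 -0.97942992] 412.09234605475586 281.6907206453322 210.20716148915827 0.9959863945578231
side [0.07243709 0.99317759 0.482887  ] [ 0.46589719 -0.80349578 -0.37058649] 490.6253833957894 270.3085138690011 206.11568180973993 0.9280739795918367
{'clock': 0.1, 'joint_pos': array([-5.05283005e+01,  2.05880041e+01,  6.39159362e-01, -1.77789384e-02,
       -7.01356775e+01, -1.65056768e+01]), 'qvel': array([ 0.00834119, -0.15961191,  0.13299891,  0.06650457,  0.06843971,
       -0.00495666]), 'tau': array([-2.66869734e-03, -5.84161627e+01,  2.93753636e+01,  7.01552063e+00,
        1.02051330e-02, -6.10139523e-05]), 'tool_pos': array([ 0.26318533, -0.6211448 ,  0.25070965]), 'orientation': array([ 1.79914212e+02, -7.99039724e-03, -1.57040025e+02]), 'force': array([-0.55143757,  0.32287125, -0.25782358]), 'moment': array([-0.03850332,  0.01049173, -0.02042776]), 'gripper_force': 0.0, 'opening': 0.08751232132178326}
```

View pics/top0.png

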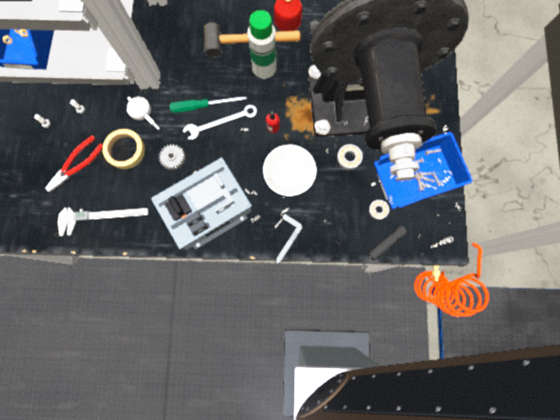

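View pics/side0.png

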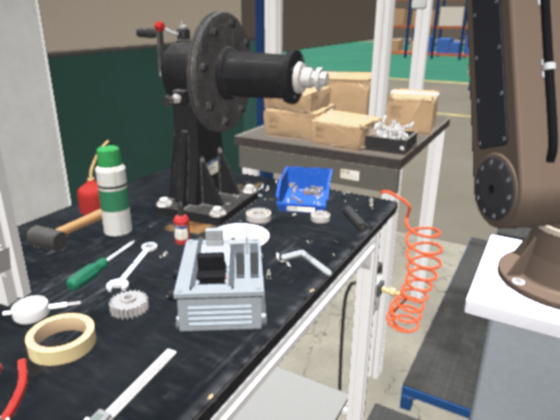

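The top view shows the isolator at about (201,204), its black carrier at (176,206), the dish at (289,170) and the bent pin around (290,235). The side view shows the same with the isolator at (220,283) and the pin at (303,261). Next I'll enlarge both.

```bash
python3 - <<'E'
from h import *
a=cv2.imread('pics/top0.png')[140:270,140:330]; b=cv2.imread('pics/side0.png')[215:340,165:345]
cv2.imwrite('pics/c1.png',cv2.resize(a,(760,520),interpolation=cv2.INTER_CUBIC))
cv2.imwrite('pics/c2.png',cv2.resize(b,(792,550),interpolation=cv2.INTER_CUBIC))
for n in('top0','side0'):
    s=load(n);P=dep(s)
    for z0,z1,nm in((.075,.084,'panel'),(.12,.13,'z125'),(.11,.119,'z118'),(.085,.092,'z88')):
        m=(P[...,2]>z0)&(P[...,2]<z1)&(P[...,0]<.6)&(P[...,0]>.2)&(abs(P[...,1]-.3)<.3)
        q=P[m]; 
        if len(q)>4: print(n,nm,len(q),cv2.minAreaRect((q[:,:2]*1000).astype(np.float32)),np.median(q,0))
E
```

```text
top0 panel 2417 ((521.9340209960938, 390.1169738769531), (139.8408203125, 190.41221618652344), 33.28879928588867) [0.51376824 0.39064684 0.08087783]
top0 z125 387 ((512.6143798828125, 379.07916259765625), (99.55421447753906, 120.93364715576172), 34.71516799926758) [0.48221436 0.39720143 0.12442718]
top0 z118 109 ((510.3647155761719, 375.4552001953125), (93.36043548583984, 119.56514739990234), 32.146366119384766) [0.50968626 0.34876241 0.1158754 ]
top0 z88 939 ((518.8544921875, 388.50360107421875), (133.14149475097656, 181.21664428710938), 30.354589462280273) [0.53680643 0.38324655 0.08755327]
side0 panel 2240 ((520.0077514648438, 390.2511291503906), (138.10427856445312, 194.4650421142578), 33.07966995239258) [0.4932437  0.43470178 0.07950536]
side0 z125 343 ((512.4688720703125, 386.9656982421875), (100.3070297241211, 111.8174057006836), 42.3719596862793) [0.48172976 0.40984998 0.12344999]
side0 z118 349 ((516.5018920898438, 382.98486328125), (97.3462142944336, 124.5283203125), 40.59873580932617) [0.50012904 0.41086815 0.1147998 ]
side0 z88 728 ((512.9718627929688, 386.76422119140625), (108.09162902832031, 173.20399475097656), 33.582908630371094) [0.51677378 0.40087886 0.08761164]
```

View pics/c1.png

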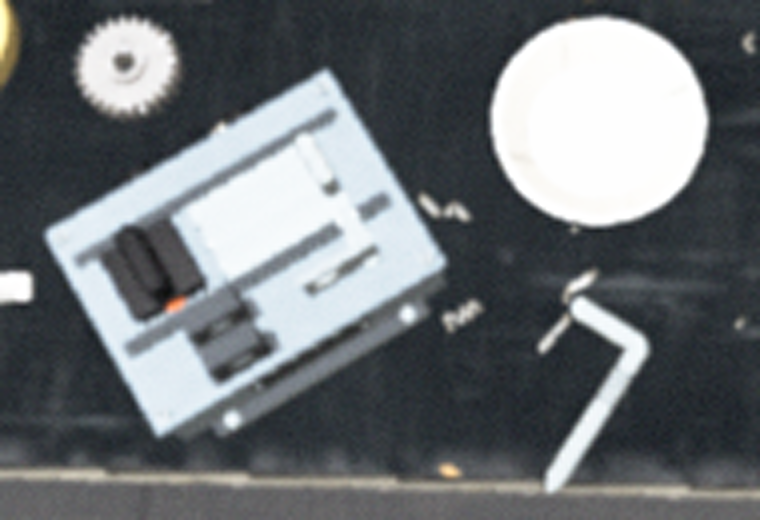

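View pics/c2.png

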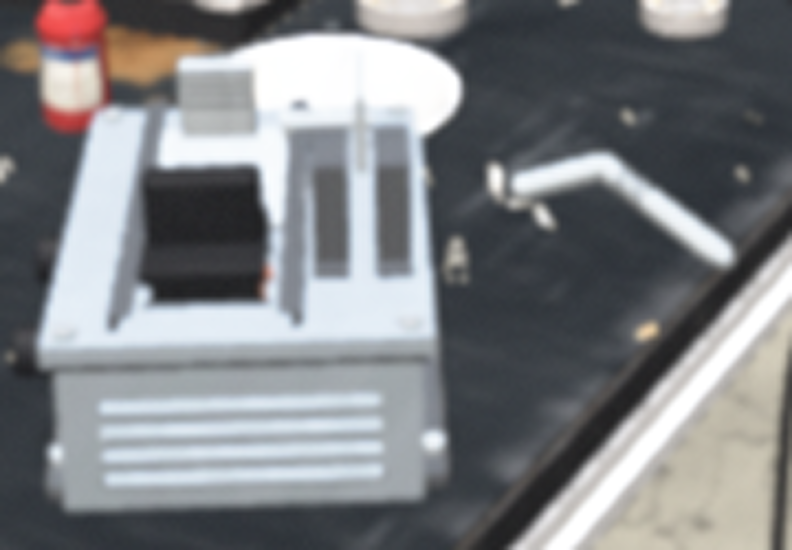

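The crops show the carrier rib at crop-1 (145,265), with the clevis lugs at (215,310) and (235,355). The shutter tab is at (315,160). The pin bends at (645,345): its long shank runs to a tip at (550,490) near the bench edge and its short handle runs to (575,305). The isolator's yaw is about 33°. Now the precise measurements.

```bash
python3 - <<'E'
from h import *
T,S=load('top0'),load('side0')
def pts(s,box,z0,z1):
    P=dep(s); u0,v0,u1,v1=box; m=np.zeros((420,560),bool); m[v0:v1,u0:u1]=1
    return P[m&(P[...,2]>z0)&(P[...,2]<z1)]
# panel from grey mask contour in top, ray at z 80
P=dep(T)
for s,n in((T,'top'),(S,'side')):
    P=dep(s); m=((P[...,2]>.074)&(P[...,2]<.135)&(abs(P[...,0]-.52)<.15)&(abs(P[...,1]-.39)<.15)).astype(np.uint8)
    c=max(cv2.findContours(m,0,2)[0],key=cv2.contourArea)
    if n=='top':
        h=np.array([ray(s,u,v,.08)[:2] for u,v in c[:,0]])*1000
        print('panel contour rect',cv2.minAreaRect(h.astype(np.float32)))
# rib: dark pixels at z>.118
for s,n in((T,'top'),(S,'side')):
    P=dep(s); g=s['frame'].max(-1)
    for nm,m in(('rib',(g<50)&(P[...,2]>.119)&(P[...,2]<.135)&(abs(P[...,0]-.50)<.05)&(abs(P[...,1]-.438)<.04)),
                ('tab',(g>90)&(P[...,2]>.112)&(P[...,2]<.125)&(abs(P[...,0]-.57)<.05)&(abs(P[...,1]-.337)<.04)),
                ):
        q=P[m]*1000; print(n,nm,len(q),q.mean(0) if len(q) else '',np.percentile(q[:,2],[10,50,90]),cv2.minAreaRect(q[:,:2].astype(np.float32)))
# pin, dish
bx={'top':(272,208,305,264),'side':(278,244,336,278)}
for s,n in((T,'top'),(S,'side')):
    fr=s['frame']; g=fr.min(-1); u0,v0,u1,v1=bx[n]; m=np.zeros((420,560),np.uint8); m[v0:v1,u0:u1]=(g>105)[v0:v1,u0:u1]
    k,l,st,_=cv2.connectedComponentsWithStats(m); i=1+st[1:,4].argmax(); vv,uu=np.where(l==i)
    P=dep(s); print(n,'pin area',st[i],'z',np.nanpercentile(P[vv,uu,2],[10,50,90]))
    h=np.array([ray(s,u,v,.006)[:2] for u,v in zip(uu,vv)])*1000
    c=cv2.convexHull(h.astype(np.float32)); a,tri=cv2.minEnclosingTriangle(c); print('tri',tri.reshape(-1,2).round(1).tolist())
    # line fit by iterative: far ends
    D=np.linalg.norm(h[:,None]-h[None],axis=-1); i,j=np.unravel_index(D.argmax(),D.shape); e=h[j]-h[i]; 
    d=abs((h-h[i])@np.array([-e[1],e[0]]))/np.linalg.norm(e); print('ends',h[i],h[j],'corner',h[d.argmax()])
    ends=[h[i],h[j]]; B=h[d.argmax()]
    for E in ends:
        r=(E-B)/np.linalg.norm(E-B); t=(h-B)@r; w=abs((h-B)@np.array([-r[1],r[0]])); q=h[(t>18)&(w<14)]
        L=cv2.fitLine(q.astype(np.float32),cv2.DIST_HUBER,0,.01,.01).ravel(); print(' leg',L.round(3),np.degrees(np.arctan2(r[1],r[0])),t.max())
    # dish: white pixels
    m=(g>150)&(P[...,2]>.0)&(P[...,2]<.035)&(abs(P[...,0]-.56)<.12)&(abs(P[...,1]-.18)<.12)
    q=P[m]*1000; print('dish',len(q),cv2.minEnclosingCircle(q[:,:2].astype(np.float32)),np.percentile(q[:,2],[2,20,98]))
E
```

```text
panel contour rect ((521.3643798828125, 389.56927490234375), (139.92666625976562, 190.08128356933594), 33.148345947265625)
top rib 21 [501.18138051 429.97512476 123.6959856 ] [122.06595487 123.48675048 125.55864635] ((503.7935485839844, 430.9259338378906), (35.31773376464844, 7.921538352966309), 19.31406021118164)
top tab 65 [564.90363792 345.09227394 117.99714607] [115.47690905 118.32307517 120.76648801] ((549.1171875, 334.5340881347656), (71.63568878173828, 10.246170043945312), 33.91865158081055)
side rib 31 [497.88666802 443.05257832 120.26885976] [119.31534103 120.29290088 121.3587847 ] ((501.02587890625, 444.30059814453125), (38.051753997802734, 5.68604040145874), 30.26198959350586)
side tab 75 [561.99407594 348.28583588 115.65918909] [112.94825896 116.07929297 117.63001668] ((547.0468139648438, 335.1592712402344), (74.55469512939453, 12.147127151489258), 40.59873580932617)
top pin area [272 208  33  56 524] z [-0.89527492  0.00876174  0.01326829]
tri [[393.5, 129.10000610351562], [390.0, 258.3999938964844], [584.9000244140625, 175.8000030517578]]
ends [528.7528936  190.67622185
[... 213 characters left out ...]
003e+02] -88.44056687466589 77.94412997619544
dish 2370 ((583.562744140625, 180.2028045654297), 148.4105224609375) [ 1.25598027  4.34875084 28.36689352]
side pin area [278 249  54  27 470] z [-0.00086018  0.00662592  0.01124008]
tri [[362.29998779296875, 213.89999389648438], [550.7999877929688, 227.5], [501.1000061035156, 129.89999389648438]]
ends [525.95027881 178.69653875] [390.91584495 213.43424021] corner [486.24929388 139.53491112]
 leg [  0.649   0.761 507.56  172.512] 44.608148721736676 65.2942745083273
 leg [  0.829  -0.559 430.812 184.849] 142.21834371450387 120.62162876405273
dish 874 ((577.9292602539062, 157.73880004882812), 140.7223358154297) [ 0.51160251  6.51572147 25.81633168]
```

```bash
cat >> h.py <<'E'
O=np.array([518.3,394.,0]);YI=33.1
def iso(x,y,z):
    c,s=np.cos(np.radians(YI)),np.sin(np.radians(YI)); return (O+[x*c-y*s,x*s+y*c,z])/1000
E
python3 - <<'E'
from h import *
vis=[]
for n,bx in(('top0',(270,208,308,266)),('side0',(276,244,340,280))):
    s=load(n); g=s['frame'].min(-1); P=dep(s); u0,v0,u1,v1=bx; z=P[...,2]; m=np.zeros((420,560),np.uint8)
    m[v0:v1,u0:u1]=((g>125)&(z>.004)&(z<.02))[v0:v1,u0:u1]
    k,l,st,_=cv2.connectedComponentsWithStats(m); i=1+st[1:,4].argmax(); vv,uu=np.where(l==i)
    h=np.array([ray(s,u,v,.006)[:2] for u,v in zip(uu,vv)])*1000
    D=np.linalg.norm(h[:,None]-h[None],axis=-1); i,j=np.unravel_index(D.argmax(),D.shape); e=h[j]-h[i]
    d=abs((h-h[i])@np.array([-e[1],e[0]])); B=h[d.argmax()]; print(n,len(h),'ends',h[i],h[j],'corner',B)
    for E in(h[i],h[j]):
        r=(E-B)/np.linalg.norm(E-B); t=(h-B)@r; w=abs((h-B)@np.array([-r[1],r[0]])); q=h[(t>20)&(w<14)]
        L=cv2.fitLine(q.astype(np.float32),cv2.DIST_HUBER,0,.01,.01).ravel(); r=L[:2]*np.sign(L[:2]@r)
        print('  leg pt',L[2:],'yaw',np.degrees(np.arctan2(r[1],r[0])),'end t',((h-B)@r).max(),'w',w.max())
    P=P*1000
    m=(P[...,2]>21)&(P[...,2]<32)&(np.hypot(P[...,0]-555,P[...,1]-185)<85)
    q=P[m][:,:2]; A=np.c_[2*q,np.ones(len(q))]; x=np.linalg.lstsq(A,(q**2).sum(1),rcond=None)[0]
    print('dish',len(q),x[:2],np.sqrt(x[2]+x[0]**2+x[1]**2))
    m=(P[...,2]>1)&(P[...,2]<32)&(np.hypot(P[...,0]-555,P[...,1]-185)<85)&(g>140); q=P[m][:,:2]; print(cv2.minEnclosingCircle(q.astype(np.float32)))
    im=s['frame'][:,:,::-1].copy(); im=cv2.resize(im,None,fx=4,fy=4,interpolation=2)
    for p in((12,45,125),(34,45,125),(-10,45,125),(14,-77,118),(30,-77,118),(-2,-77,118),(-63,10,124),(-63,44,124),(-26,10,124),(-26,44,124),(-63,27,106),(-69,90,80),(69,90,80),(69,-100,80),(-69,-100,80)):
        u,v=proj(s,iso(*p)); cv2.circle(im,(int(u*4+2),int(v*4+2)),3,(0,0,255),-1)
    a=im[4*150:4*250,4*148:4*252] if n[0]=='t' else im[4*220:4*335,4*168:4*266]
    vis.append(cv2.resize(a,(395,395)))
cv2.imwrite('pics/ov.png',np.hstack(vis))
E
```

```text
top0 295 ends [510.85784404 192.71760851] [393.77791453 209.19407192] corner [479.14964275 152.26878832]
  leg pt [499.61713 183.30086] yaw 58.96515255413721 end t 53.84077200160383 w 102.3078764465943
  leg pt [429.41446 188.52046] yaw 149.1339297304178 end t 102.4849850572837 w 53.85202260265984
dish 236 [619.79192686 185.61803127] 60.06661679414486
((555.0924682617188, 184.76953125), 84.86613464355469)
side0 279 ends [510.13435847 185.46686402] [390.7971607  208.87985321] corner [482.02200069 147.99888933]
  leg pt [499.53287 182.76169] yaw 64.61071367159175 end t 57.19126349268063 w 111.38329974794796
  leg pt [428.01086 187.52254] yaw 148.35687407361542 end t 110.96878865217654 w 56.705324448740186
dish 87 [615.04198554 184.22824212] 57.71951772385022
((553.28857421875, 178.6008758544922), 82.73582458496094)
```

View pics/ov.png

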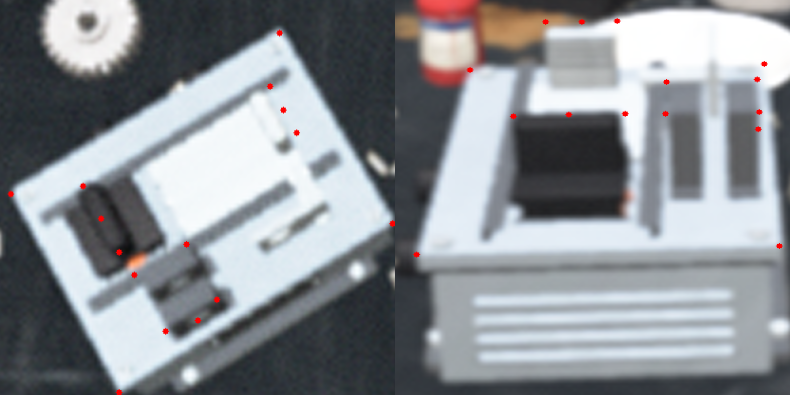

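The overlay's panel corners and rib dots land well. The tab dots sit about 8 mm off, so the shutter may not be at 0, and the lugs are slightly off in the top view. I'll measure these in the isolator frame.

```bash
python3 - <<'E'
from h import *
c,s_=np.cos(np.radians(YI)),np.sin(np.radians(YI)); Rm=np.array([[c,s_,0],[-s_,c,0],[0,0,1]])
for n in('top0','side0'):
    s=load(n); P=dep(s)*1000; Q=(P-O)@Rm.T; g=s['frame'].max(-1)
    for nm,b in(('rib',(-15,40,25,65,119,130)),('tab',(-15,40,-100,-40,100,124)),('lugs',(-75,-20,0,60,110,130)),('tongue',(-60,-20,-100,0,95,130)),('railsF',(-30,-15,-90,-20,84,91)),('railB',(38,50,-90,90,84,91))):
        m=(Q[...,0]>b[0])&(Q[...,0]<b[1])&(Q[...,1]>b[2])&(Q[...,1]<b[3])&(Q[...,2]>b[4])&(Q[...,2]<b[5])
        q=Q[m]
        if len(q)>3:
            print(n,nm,len(q),'lo',np.percentile(q,4,0).round(1),'hi',np.percentile(q,96,0).round(1),'med',np.median(q,0).round(1))
    m=((s['frame'].min(-1)>165)&(P[...,2]<40)&(P[...,2]>0)).astype(np.uint8); u,v=map(int,proj(s,[.555,.18,.02]))
    k,l,st,_=cv2.connectedComponentsWithStats(m); i=l[v,u]; cc=cv2.findContours((l==i).astype(np.uint8),0,1)[0][0]
    print('dish',st[i]); h=np.array([ray(s,a,b,.026)[:2] for a,b in cc[:,0]])*1000
    A=np.c_[2*h,np.ones(len(h))]
    x=np.linalg.lstsq(A,(h**2).sum(1),rcond=None)[0]; print(x[:2],np.sqrt(x[2]+x[0]**2+x[1]**2),cv2.minEnclosingCircle(h.astype(np.float32)))
E
```

```text
top0 rib 123 lo [ -7.3  37.8 120.9] hi [ 32.2  50.7 128.4] med [ 12.2  43.9 124.9]
top0 tab 72 lo [ -1.2 -71.  105. ] hi [ 27.6 -61.3 121. ] med [ 11.4 -66.1 117.9]
top0 lugs 245 lo [-62.2  10.  114.9] hi [-26.9  42.1 127.7] med [-47.9  26.4 124.3]
top0 tongue 114 lo [-46.8 -69.5  95.7] hi [-37.7 -25.5 122.7] med [-45.5 -48.8 116. ]
top0 railsF 86 lo [-24.9 -86.4  84.4] hi [-15.4 -22.5  90.6] med [-19.6 -51.2  88.3]
top0 railB 212 lo [ 38.6 -83.9  85.3] hi [46.4 75.6 90.7] med [ 42.5 -11.2  88.6]
dish [     0      0    560    420 227918]
[614.01817196 210.34399942] 706.5052912299385 ((669.4277954101562, 212.9701690673828), 880.5853271484375)
side0 rib 164 lo [ -7.5  42.4 119.5] hi [ 31.7  53.1 125.3] med [ 11.3  50.1 123.5]
side0 tab 183 lo [ -1.3 -65.4 100.9] hi [ 27.4 -57.8 117.5] med [ 12.9 -60.8 110.6]
side0 lugs 285 lo [-62.8  13.8 111.5] hi [-27.9  45.4 124.4] med [-40.7  41.1 122.6]
side0 tongue 66 lo [-47.6 -65.8  97.2] hi [-42.7 -21.2 120.4] med [-44.7 -24.3 118.4]
side0 railsF 73 lo [-25.8 -88.   86.5] hi [-15.3 -21.8  90.8] med [-19.3 -49.4  87.7]
side0 railB 190 lo [ 38.5 -80.6  86. ] hi [45.  81.8 88.7] med [41.9 18.3 87.4]
dish [     0      0    560    420 225957]
[471.72150333 696.76527082] 2.5020221634421502 ((472.0577697753906, 696.6958618164062), 3.277149200439453)
```

```bash
python3 - <<'E'
from h import *
for n,(u,v) in(('top0',(289,170)),('side0',(258,233))):
    s=load(n); m=(s['frame'].min(-1)>165).astype(np.uint8)
    if n=='side0': m[:226,:]*=1
    k,l,st,_=cv2.connectedComponentsWithStats(m); i=l[v,u]; print(n,i,st[i])
    cc=max(cv2.findContours((l==i).astype(np.uint8),0,1)[0],key=cv2.contourArea)
    h=np.array([ray(s,a,b,.026)[:2] for a,b in cc[:,0]])*1000
    x=np.linalg.lstsq(np.c_[2*h,np.ones(len(h))],(h**2).sum(1),rcond=None)[0]; print(x[:2],np.sqrt(x[2]+x[0]**2+x[1]**2),cv2.minEnclosingCircle(h.astype(np.float32)))
    P=dep(s)[l==i]*1000; q=P[(P[:,2]>2)&(P[:,2]<7)]; print('floor',len(q),q.mean(0),cv2.minEnclosingCircle(q[:,:2].astype(np.float32)))
g=iso(12,45,0); print('carrier',g,'lug mouth',iso(-63,27,106),'tabY',iso(14,-66,118))
o=ctrl.get_obs(); print(o['tool_pos'],o['orientation'])
E
```

```text
top0 69 [ 263  144   54   52 2184]
[623.1957248  185.14651066] 66.11463147645804 ((623.0222778320312, 185.19700622558594), 67.52560424804688)
floor 837 [623.46452888 185.9322408    4.60551576] ((630.0761108398438, 185.293212890625), 68.84017181396484)
side0 51 [ 174  223   96   73 3457]
[574.68408217 274.2666629 ] 119.69933357213048 ((600.8849487304688, 279.1984558105469), 165.47877502441406)
floor 107 [643.14243301 155.57278349   4.49436098] ((661.3421630859375, 185.6204833984375), 83.81971740722656)
carrier [0.50377804 0.43825057 0.        ] lug mouth [0.45077897 0.38221398 0.106     ] tabY [0.56607079 0.34635599 0.118     ]
[ 0.26318533 -0.6211448   0.25070965] [ 1.79914212e+02 -7.99039724e-03 -1.57040025e+02]
```

```bash
cat > go.py <<'E'
import sys
from h import *
def delta(x,y,z,yaw):
    o=ctrl.get_obs(); r,p,w=np.radians(o['orientation']); 
    from scipy.spatial.transform import Rotation as Ro
    R=Ro.from_euler('xyz',[r,p,w]).as_matrix()
    d=R.T@(np.array([x,y,z])-o['tool_pos']); t=-((yaw-o['orientation'][2]+180)%360-180)
    print('->',np.round([x,y,z],4),'rows d',d.round(4),'turn',round(t,1),'| n>=',int(np.ceil(max(np.linalg.norm(d)/.0625,abs(t)/10.7))))
if __name__=='__main__':
    for a in sys.argv[1:]: delta(*map(float,a.split(',')))
E
python3 go.py 0.40,-0.05,0.25,-157 0.504,0.438,0.25,-146.9
```

```text
-> [ 0.4  -0.05  0.25] rows d [-0.3488  0.4725  0.0014] turn -0.0 | n>= 10
-> [0.504 0.438 0.25 ] rows d [-0.6349  0.8813  0.0019] turn -10.1 | n>= 18
```

```bash
python3 drive.py '[[-0.3488,0.4725,0,0,0.088],[-0.3488,0.4725,0,0,0.088],[-0.3488,0.4725,0,0,0.088],[-0.3488,0.4725,0,0,0.088],[-0.3488,0.4725,0,0,0.088],[-0.3488,0.4725,0,0,0.088],[-0.3488,0.4725,0,0,0.088],[-0.3488,0.4725,0,0,0.088]]'; python3 go.py 0.40,-0.03,0.25,-157 0.504,0.438,0.25,-146.9
```

```text
clock: 1.1
tool_pos: [0.3797, -0.1334, 0.2517]
orientation: [-180.0, 0.0, -157.0]
force: [2.4, 0.5, 0.5]
opening: 0.0877
gripper_force: 0.0
-> [ 0.4  -0.03  0.25] rows d [-0.059   0.0872  0.0017] turn -0.0 | n>= 2
-> [0.504 0.438 0.25 ] rows d [-0.3373  0.4776  0.0019] turn -10.1 | n>= 10
```

```bash
python3 drive.py '[[-0.06,0.087,0,0,0.088],[-0.06,0.087,0,0,0.088],[-0.337,0.478,0,-10.1,0.06],[-0.337,0.478,0,-10.1,0.06],[-0.337,0.478,0,-10.1,0.06],[-0.337,0.478,0,-10.1,0.06],[-0.337,0.478,0,-10.1,0.06],[-0.337,0.478,0,-10.1,0.06]]'; python3 go.py  0.504,0.438,0.25,-146.9 0.5038,0.4380,0.16,-146.9
```

```text
clock: 2.1
tool_pos: [0.4813, 0.3366, 0.2513]
orientation: [-180.0, -0.0, -146.9]
force: [0.1, -0.9, 1.0]
opening: 0.0602
gripper_force: 0.0
-> [0.504 0.438 0.25 ] rows d [-0.0744  0.0726  0.0013] turn -0.0 | n>= 2
-> [0.5038 0.438  0.16  ] rows d [-0.0743  0.0727  0.0913] turn -0.0 | n>= 3
```

```bash
python3 drive.py '[[-0.0743,0.0727,0,0,0.06],[-0.0743,0.0727,0,0,0.06],[-0.0743,0.0727,0.09,0,0.06],[-0.0743,0.0727,0.09,0,0.06],[-0.0743,0.0727,0.09,0,0.06]]'; python3 go.py 0.5038,0.4380,0.127,-146.9; python3 - <<'E'
from h import *
vis=[]
for n,(u,v) in(('top',(176,205)),('side',(215,275))):
    s=snap(n,n+'1'); a=s['frame'][v-45:v+45,u-45:u+45,::-1]; vis.append(cv2.resize(a,(395,395),interpolation=2))
cv2.imwrite('pics/g1.png',np.hstack(vis))
E
```

```text
clock: 2.72
tool_pos: [0.5029, 0.4348, 0.1585]
orientation: [-179.9, -0.3, -146.9]
force: [-0.2, -0.5, -0.3]
opening: 0.0599
gripper_force: 0.0
-> [0.5038 0.438  0.127 ] rows d [-0.0027  0.0022  0.0315] turn -0.0 | n>= 1
```

View pics/g1.png

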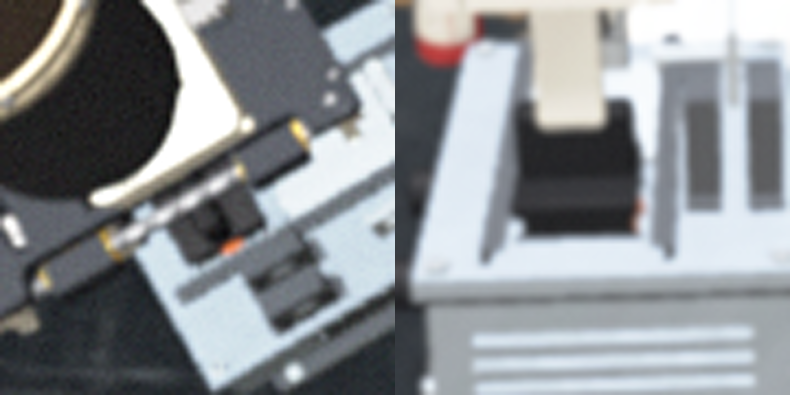

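The gripper straddles the rib: the pad spans u 535–607 over the carrier at 515–640 in the right half. I'll lower it, close on the rib, then press.

```bash
python3 drive.py '[[-0.001,0.001,0.0315,0,0.06],[-0.001,0.001,0.0315,0,0.06],[-0.001,0.001,0.0315,0,0.0],[-0.001,0.001,0.0315,0,0.0],[-0.001,0.001,0.0315,0,0.0],[-0.001,0.001,0.0315,0,0.0]]'; python3 go.py 0.5038,0.4380,0.119,-146.9
```

```text
clock: 3.58
tool_pos: [0.5043, 0.4375, 0.1305]
orientation: [180.0, 0.0, -146.9]
force: [0.2, -0.3, 1.0]
opening: 0.0257
gripper_force: 0.0
-> [0.5038 0.438  0.119 ] rows d [0.0002 0.0007 0.0115] turn -0.0 | n>= 1
```

```bash
python3 drive.py '[[0,0,0.003,0,0],[0,0,0.003,0,0],[0,0,0.003,0,0],[0,0,0.003,0,0]]'
```

```text
clock: 4.08
tool_pos: [0.5042, 0.4375, 0.1269]
orientation: [180.0, -0.0, -146.9]
force: [-0.3, 0.9, -2.2]
opening: 0.0137
gripper_force: 30.0
```

```bash
python3 drive.py '[[0,0,0.003,0,0],[0,0,0.006,0,0],[0,0,0.008,0,0],[0,0,0.008,0,0],[0,0,0.008,0,0]]'
```

```text
clock: 4.7
tool_pos: [0.5046, 0.4377, 0.1206]
orientation: [180.0, 0.1, -146.9]
force: [-2.0, -1.0, 8.7]
opening: 0.0139
gripper_force: 30.0
```

```bash
python3 drive.py '[[0,0,0.001,0,0],[0,0,0.0015,0,0],[0,0,0.0015,0,0]]'; python3 drive.py '[[0,0,-0.006,0,0],[0,0,-0.014,0,0],[0,0,-0.022,0,0],[0,0,-0.03,0,0],[0,0,-0.03,0,0],[0,0,-0.03,0,0]]'
```

```text
clock: 5.08
tool_pos: [0.5045, 0.4377, 0.1191]
orientation: [180.0, 0.1, -146.9]
force: [-2.4, -0.7, 9.0]
opening: 0.0138
gripper_force: 30.0
clock: 5.82
tool_pos: [0.5043, 0.4375, 0.1474]
orientation: [180.0, 0.0, -146.9]
force: [0.1, 0.5, 2.9]
opening: 0.0137
gripper_force: 30.0
```

```bash
python3 drive.py '[[0,0,-0.015,0,0],[0,0,-0.03,0,0],[0,0,-0.05,0,0],[0,0,-0.07,0,0],[0,0,-0.09,0,0],[0,0,-0.09,0,0]]'; python3 go.py 0.618,0.193,0.238,-73.5;python3 - <<'E'
from h import *
s=snap('side','side2'); P=dep(s)*1000; g=s['frame'].max(-1)
m=(g<60)&(np.hypot(P[...,0]-504,P[...,1]-438)<45)&(P[...,2]>95)&(P[...,2]<240); print(m.sum(),np.percentile(P[m][:,2],[1,5,50,95]))
E
```

```text
clock: 6.58
tool_pos: [0.5046, 0.4379, 0.2399]
orientation: [179.9, 0.2, -146.9]
force: [0.3, 0.2, -3.2]
opening: 0.0138
gripper_force: 30.0
-> [0.618 0.193 0.238] rows d [ 0.0386 -0.2671  0.0015] turn -73.4 | n>= 7
723 [148.79939255 151.0160885  196.27191672 231.02805201]
```

The carrier is out: its foot is at about z 0.145 and its weight shows in the wrist force. Now to the dish.

```bash
python3 drive.py '[[0.0386,-0.2671,0,-73.4,0],[0.0386,-0.2671,0,-73.4,0],[0.0386,-0.2671,0,-73.4,0],[0.0386,-0.2671,0,-73.4,0],[0.0386,-0.2671,0,-73.4,0],[0.0386,-0.2671,0,-73.4,0],[0.0386,-0.2671,0,-73.4,0],[0.0386,-0.2671,0,-73.4,0]]';  python3 drive.py '[[0,0,0,0,0],[0,0,0,0,0]]';python3 go.py 0.618,0.193,0.11,-73.5;python3 - <<'E'
from h import *
s=snap('side','side3'); t=snap('top','top3')
vis=[cv2.resize(x['frame'][...,::-1][v-60:v+60,u-60:u+60],(395,395),interpolation=2) for x,u,v in((t,289,175),(s,260,190))]
cv2.imwrite('pics/g3.png',np.hstack(vis))
P=dep(s)*1000; g=s['frame'].max(-1)
m=(g<60)&(np.hypot(P[...,0]-618,P[...,1]-193)<45)&(P[...,2]>95)&(P[...,2]<240); print(m.sum(),np.percentile(P[m],[1,50,99],axis=0))
E
```

```text
clock: 7.62
tool_pos: [0.617, 0.1921, 0.2364]
orientation: [179.9, -0.0, -73.6]
force: [0.8, -0.1, -2.3]
opening: 0.0139
gripper_force: 30.0
clock: 7.88
tool_pos: [0.6174, 0.1926, 0.2373]
orientation: [180.0, -0.0, -73.6]
force: [0.8, -0.3, -2.3]
opening: 0.0139
gripper_force: 30.0
-> [0.618 0.193 0.11 ] rows d [-0.0002 -0.0007  0.1273] turn -0.1 | n>= 3
701 [[589.06360684 182.41235843 142.17354422]
 [608.82063626 211.22901455 186.89848595]
 [629.51187632 220.42442981 236.04317194]]
```

View pics/g3.png

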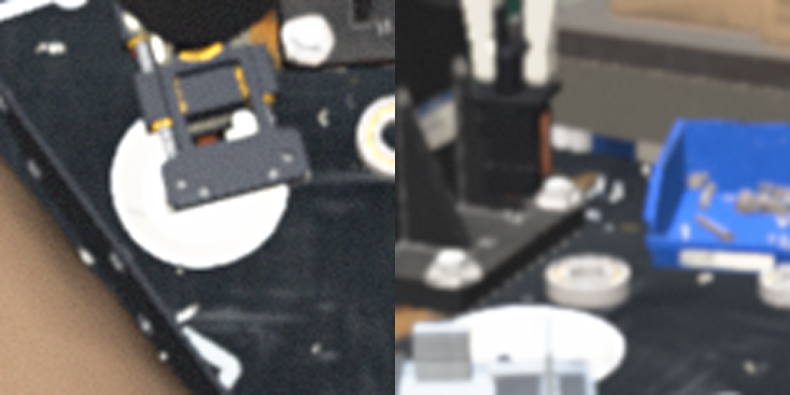

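The carrier hangs upright in both halves, with the dish rim at (200,185) in the left one. I'll lower it until the force shows contact, expected at TCP z of about 0.100.

```bash
python3 drive.py '[[0,0,0.05,0,0],[0,0,0.1,0,0],[0,0,0.12,0,0],[0,0,0.128,0,0],[0,0,0.131,0,0],[0,0,0.131,0,0]]'; python3 drive.py '[[0,0,0.001,0,0],[0,0,0.002,0,0],[0,0,0.002,0,0]]'
```

```text
clock: 8.72
tool_pos: [0.6182, 0.1928, 0.1076]
orientation: [-179.9, 0.0, -73.5]
force: [-0.1, -0.1, -2.5]
opening: 0.0138
gripper_force: 30.0
clock: 9.1
tool_pos: [0.6176, 0.1925, 0.1048]
orientation: [-180.0, 0.0, -73.5]
force: [0.9, -0.9, -2.0]
opening: 0.0141
gripper_force: 30.0
```

```bash
python3 drive.py '[[0,0,0.001,0,0],[0,0,0.002,0,0],[0,0,0.003,0,0],[0,0,0.003,0,0]]'; python3 drive.py '[[0,0,0.001,0,0],[0,0,0.0015,0,0],[0,0,0.0015,0,0]]'
```

```text
clock: 9.6
tool_pos: [0.6175, 0.1925, 0.1014]
orientation: [180.0, -0.0, -73.5]
force: [-0.2, -0.4, -2.6]
opening: 0.014
gripper_force: 30.0
clock: 9.98
tool_pos: [0.6176, 0.1925, 0.1001]
orientation: [-180.0, -0.0, -73.5]
force: [0.2, 0.2, -1.6]
opening: 0.0142
gripper_force: 30.0
```

```bash
python3 drive.py '[[0,0,0.0005,0,0],[0,0,0.001,0,0],[0,0,0.001,0,0]]'
```

```text
clock: 10.35
tool_pos: [0.6178, 0.1925, 0.1]
orientation: [-180.0, -0.0, -73.5]
force: [-2.4, -1.9, 5.2]
opening: 0.0139
gripper_force: 30.0
```

Contact: the force rose to +5 N. Release, check, then rise.

```bash
python3 drive.py '[[0,0,-0.001,0,0.03],[0,0,-0.001,0,0.05],[0,0,-0.001,0,0.06],[0,0,-0.001,0,0.06]]'; python3 drive.py '[[0,0,-0.02,0,0.06],[0,0,-0.06,0,0.06],[0,0,-0.11,0,0.06],[0,0,-0.11,0,0.06]]';python3 go.py 0.5,0.25,0.20,-33.0 0.4576,0.1716,0.15,-31.2;python3 - <<'E'
from h import *
s=snap('side','side4'); P=dep(s)*1000; g=s['frame'].max(-1)
m=(g<60)&(np.hypot(P[...,0]-618,P[...,1]-193)<45)&(P[...,2]>10)&(P[...,2]<130)
print(m.sum(),np.percentile(P[m],[1,50,99],axis=0))
E
```

```text
clock: 10.85
tool_pos: [0.6176, 0.1925, 0.1]
orientation: [180.0, -0.0, -73.5]
force: [0.1, 0.1, -0.0]
opening: 0.0482
gripper_force: 0.0
clock: 11.35
tool_pos: [0.6198, 0.1935, 0.215]
orientation: [-179.5, 0.1, -73.5]
force: [0.8, 0.0, -1.1]
opening: 0.06
gripper_force: 0.0
-> [0.5  0.25 0.2 ] rows d [-0.0882  0.0989  0.0143] turn -40.5 | n>= 4
-> [0.4576 0.1716 0.15  ] rows d [-0.025   0.1623  0.0637] turn -42.3 | n>= 4
386 [[591.84431152 177.1319715   32.90702043]
 [609.44024693 210.65368555  68.83073652]
 [638.67379003 218.40526349  98.06968431]]
```

The carrier stands upright in the dish with its top at about 98 mm. Now the shutter: grip the tab at isolator (13,-66), slide it, and press it on its stop.

```bash
python3 -c "
from h import *
print(iso(13,-66,119),iso(13,-2,119))"; python3 go.py 0.5652,0.3458,0.215,-146.9
```

```text
[0.56523307 0.34580989 0.119     ] [0.53028255 0.39942389 0.119     ]
-> [0.5652 0.3458 0.215 ] rows d [-0.1616  0.0078 -0.0025] turn 73.4 | n>= 7
```

```bash
python3 drive.py '[[-0.1616,0.0078,0,73.4,0.06],[-0.1616,0.0078,0,73.4,0.06],[-0.1616,0.0078,0,73.4,0.06],[-0.1616,0.0078,0,73.4,0.06],[-0.1616,0.0078,0,73.4,0.06],[-0.1616,0.0078,0,73.4,0.06],[-0.1616,0.0078,0,73.4,0.06],[-0.1616,0.0078,0,73.4,0.06]]'; python3 go.py 0.5652,0.3458,0.118,-146.9
```

```text
clock: 12.4
tool_pos: [0.5638, 0.345, 0.2087]
orientation: [-180.0, -0.1, -146.9]
force: [-0.9, -0.7, 0.0]
opening: 0.0603
gripper_force: 0.0
-> [0.5652 0.3458 0.118 ] rows d [-0.0018 -0.      0.0907] turn 0.0 | n>= 2
```

```bash
python3 drive.py '[[-0.001,0,0.05,0,0.06],[-0.001,0,0.091,0,0.06],[-0.001,0,0.091,0,0.06],[-0.001,0,0.091,0,0.06],[-0.001,0,0.091,0,0],[-0.001,0,0.091,0,0],[-0.001,0,0.091,0,0],[-0.001,0,0.091,0,0]]';  python3 drive.py '[[0,0,0,0,0],[0,0,0,0,0],[0,0,0,0,0]]'; python3 go.py 0.5303,0.3994,0.119,-146.9
```

```text
clock: 13.4
tool_pos: [0.5652, 0.3459, 0.1194]
orientation: [180.0, 0.0, -146.9]
force: [-0.6, -0.4, 0.4]
opening: 0.0255
gripper_force: 0.0
clock: 13.78
tool_pos: [0.5652, 0.3458, 0.1191]
orientation: [-180.0, -0.0, -146.9]
force: [0.3, -0.9, 0.0]
opening: 0.0095
gripper_force: 30.0
-> [0.5303 0.3994 0.119 ] rows d [-0.      0.0639  0.0001] turn -0.0 | n>= 2
```

```bash
python3 drive.py '[[0,0.015,0,0,0],[0,0.03,0,0,0],[0,0.045,0,0,0],[0,0.055,0,0,0],[0,0.06,0,0,0],[0,0.062,0,0,0],[0,0.062,0,0,0]]'; python3 drive.py '[[0,0.001,0,0,0],[0,0.002,0,0,0],[0,0.002,0,0,0]]'; python3 go.py 0.5303,0.3994,0.119,-146.9
```

```text
clock: 14.65
tool_pos: [0.531, 0.3981, 0.119]
orientation: [180.0, -0.0, -146.9]
force: [-2.5, 0.6, 1.9]
opening: 0.0099
gripper_force: 30.0
clock: 15.02
tool_pos: [0.5305, 0.3988, 0.119]
orientation: [-180.0, -0.0, -147.0]
force: [2.6, -4.9, 1.2]
opening: 0.01
gripper_force: 30.0
-> [0.5303 0.3994 0.119 ] rows d [-0.0001  0.0006  0.    ] turn -0.1 | n>= 1
```

Resistance is building near the stop; I'll push a little more.

```bash
python3 drive.py '[[0,0.001,0,0,0],[0,0.0015,0,0,0],[0,0.0015,0,0,0]]';python3 drive.py '[[0,0.001,0,0,0],[0,0.0015,0,0,0],[0,0.0015,0,0,0]]'; python3 go.py 0.5303,0.3994,0.119,-146.9
```

```text
clock: 15.4
tool_pos: [0.5305, 0.3989, 0.1191]
orientation: [-179.9, -0.0, -147.0]
force: [6.1, -8.6, 0.4]
opening: 0.0097
gripper_force: 30.0
clock: 15.78
tool_pos: [0.5304, 0.399, 0.1191]
orientation: [-179.8, -0.1, -147.0]
force: [10.2, -13.0, 0.2]
opening: 0.0099
gripper_force: 30.0
-> [0.5303 0.3994 0.119 ] rows d [-0.0001  0.0004  0.0001] turn -0.1 | n>= 1
```

The shutter is at its stop: 16 N with no movement. I'll relieve the force, open, lift and head for the pin.

```bash
python3 drive.py '[[0,-0.0025,0,0,0],[0,-0.0025,0,0,0.06],[0,-0.0025,0,0,0.06],[0,-0.0025,0,0,0.06],[0,-0.0025,0,0,0.06],[0,-0.0025,-0.04,0,0.06],[0,-0.0025,-0.1,0,0.06],[0,-0.0025,-0.1,0,0.06]]';python3 go.py 0.4576,0.1716,0.215,-31.2; python3 - <<'E'
from h import *
c,s_=np.cos(np.radians(YI)),np.sin(np.radians(YI)); Rm=np.array([[c,s_,0],[-s_,c,0],[0,0,1]])
s=snap('side','side5'); Q=(dep(s)*1000-O)@Rm.T
for nm,b in(('tab',(-15,40,-40,20,100,124)),('lugs',(-75,-20,0,60,110,130))):
    m=np.all([(Q[...,i]>b[2*i])&(Q[...,i]<b[2*i+1]) for i in range(3)],0); q=Q[m]; print(nm,len(q),np.percentile(q,[4,50,96],axis=0).round(1).tolist())
E
```

```text
clock: 16.77
tool_pos: [0.532, 0.402, 0.2251]
orientation: [179.9, 0.6, -146.9]
force: [0.3, 1.0, -0.3]
opening: 0.0596
gripper_force: 0.0
-> [0.4576 0.1716 0.215 ] rows d [ 0.1882 -0.1523  0.008 ] turn -115.7 | n>= 11
tab 218 [[-1.7, -2.2, 100.9], [13.2, 2.7, 110.4], [27.8, 5.2, 117.9]]
lugs 337 [[-62.3, 11.8, 111.2], [-45.7, 39.0, 121.5], [-28.0, 45.2, 124.4]]
```

```bash
python3 drive.py '[[0.188,-0.152,0.04,-116,0.05],[0.188,-0.152,0.04,-116,0.05],[0.188,-0.152,0.04,-116,0.05],[0.188,-0.152,0.04,-116,0.05],[0.188,-0.152,0.04,-116,0.05],[0.188,-0.152,0.04,-116,0.05],[0.188,-0.152,0.04,-116,0.05],[0.188,-0.152,0.04,-116,0.05]]'; python3 go.py 0.4572,0.171,0.15,-31.2
```

```text
clock: 17.82
tool_pos: [0.4547, 0.1696, 0.1781]
orientation: [179.9, -0.0, -60.7]
force: [0.5, 0.2, 0.5]
opening: 0.0499
gripper_force: 0.0
-> [0.4572 0.171  0.15  ] rows d [-0.     -0.0029  0.0281] turn -29.5 | n>= 3
```

```bash
python3 drive.py '[[0,-0.001,0.03,-29.5,0.05],[0,-0.001,0.03,-29.5,0.05],[0,-0.001,0.03,-29.5,0.05],[0,-0.001,0.06,-29.5,0.05],[0,-0.001,0.06,-29.5,0.05]]'; python3 go.py 0.4572,0.171,0.06,-31.2  0.4572,0.171,0.0275,-31.2; python3 - <<'E'
from h import *
vis=[]
for n in('top','side'):
    s=snap(n,n+'6'); u,v=map(int,proj(s,[.457,.171,.03])); im=cv2.resize(s['frame'][v-40:v+40,u-40:u+40,::-1],(395,395),interpolation=2); vis.append(im)
cv2.imwrite('pics/g6.png',np.hstack(vis))
E
```

```text
clock: 18.45
tool_pos: [0.4545, 0.1691, 0.1168]
orientation: [179.7, 0.1, -31.5]
force: [0.2, -0.6, 0.2]
opening: 0.0502
gripper_force: 0.0
-> [0.4572 0.171  0.06  ] rows d [ 0.0015 -0.0033  0.0568] turn -0.3 | n>= 1
-> [0.4572 0.171  0.0275] rows d [ 0.0015 -0.0035  0.0893] turn -0.3 | n>= 2
```

View pics/g6.png

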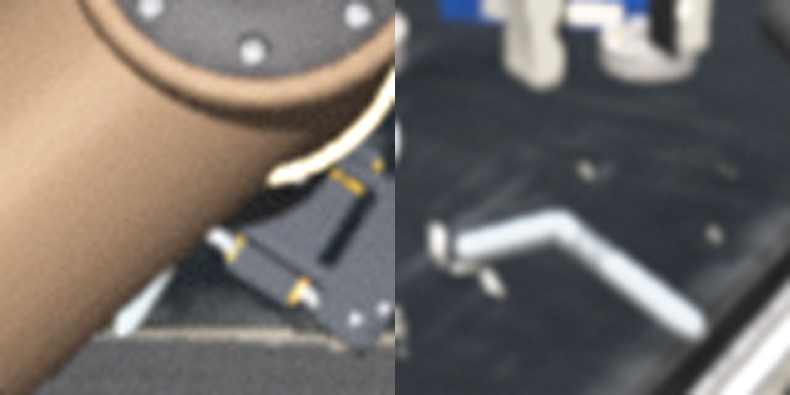

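The side half shows the pin's ring at about (600,255), its bend at (560,220) and its tip at (700,325), undisturbed below the open fingers. Lowering onto it.

```bash
python3 drive.py '[[0.001,-0.002,0.04,-0.3,0.05],[0.001,-0.002,0.075,-0.3,0.05],[0.001,-0.002,0.083,-0.3,0.05],[0.001,-0.002,0.083,-0.3,0.05],[0.001,-0.002,0.083,-0.3,0.05]]'; python3 go.py 0.4572,0.171,0.0275,-31.2
```

```text
clock: 19.18
tool_pos: [0.459, 0.1723, 0.0375]
orientation: [-179.9, -0.0, -31.2]
force: [1.1, -0.2, 0.2]
opening: 0.0498
gripper_force: 0.0
-> [0.4572 0.171  0.0275] rows d [-0.0008  0.0021  0.01  ] turn 0.0 | n>= 1
```

```bash
python3 drive.py '[[-0.001,0.002,0.005,0,0.05],[-0.001,0.002,0.009,0,0.05],[-0.001,0.002,0.009,0,0.04]]'; python3 go.py 0.4572,0.171,0.0275,-31.2;  python3 drive.py '[[0,0,0,0,0],[0,0,0,0,0],[0,0,0,0,0],[0,0,0,0,0],[0,0,0,0,0]]'; python3 go.py 0.4572,0.171,0.0275,-31.2
```

```text
clock: 19.55
tool_pos: [0.456, 0.1703, 0.0269]
orientation: [180.0, 0.0, -31.2]
force: [-0.2, -0.7, 0.1]
opening: 0.0443
gripper_force: 0.0
-> [0.4572 0.171  0.0275] rows d [ 0.0006 -0.0012 -0.0006] turn 0.0 | n>= 1
clock: 20.18
tool_pos: [0.4563, 0.1705, 0.0271]
orientation: [-180.0, -0.0, -31.2]
force: [-0.5, 0.5, 0.3]
opening: 0.0099
gripper_force: 30.0
-> [0.4572 0.171  0.0275] rows d [ 0.0005 -0.0009 -0.0004] turn 0.0 | n>= 1
```

```bash
python3 drive.py '[[0,0,-0.01,0,0],[0,0,-0.04,0,0],[0,0,-0.1,0,0],[0,0,-0.16,0,0],[0,0,-0.16,0,0]]'; python3 -c "
from h import *
print(iso(-158,27,0))"; python3 go.py 0.3712,0.3303,0.187,-146.9
```

```text
clock: 20.8
tool_pos: [0.4584, 0.172, 0.1927]
orientation: [-179.5, -0.2, -31.2]
force: [0.6, 0.6, -1.5]
opening: 0.0099
gripper_force: 30.0
[0.37119569 0.3303343  0.        ]
-> [0.3712 0.3303 0.187 ] rows d [-0.1565 -0.0904  0.006 ] turn 115.7 | n>= 11
```

```bash
python3 drive.py '[[-0.156,-0.09,0,115.7,0],[-0.156,-0.09,0,115.7,0],[-0.156,-0.09,0,115.7,0],[-0.156,-0.09,0,115.7,0],[-0.156,-0.09,0,115.7,0],[-0.156,-0.09,0,115.7,0],[-0.156,-0.09,0,115.7,0],[-0.156,-0.09,0,115.7,0]]'; python3 go.py 0.3712,0.3303,0.187,-146.9
```

```text
clock: 21.8
tool_pos: [0.3689, 0.3276, 0.1865]
orientation: [180.0, -0.1, -113.4]
force: [-1.0, -0.5, -1.4]
opening: 0.0099
gripper_force: 30.0
-> [0.3712 0.3303 0.187 ] rows d [-0.0034 -0.001  -0.0005] turn 33.5 | n>= 4
```

```bash
python3 drive.py '[[-0.001,0,0,33.5,0],[-0.001,0,0,33.5,0],[-0.001,0,0,33.5,0],[-0.001,0,0,33.5,0],[-0.001,0,0,33.5,0]]'; python3 go.py 0.3712,0.3303,0.127,-146.9; python3 - <<'E'
from h import *
vis=[]
for n in('top','side'):
    s=snap(n,n+'7'); u,v=map(int,proj(s,iso(-105,27,150))); im=cv2.resize(s['frame'][v-45:v+45,u-45:u+45,::-1],(395,395),interpolation=2); vis.append(im); print(n,u,v)
cv2.imwrite('pics/g7.png',np.hstack(vis))
E
```

```text
clock: 22.42
tool_pos: [0.3696, 0.3289, 0.1868]
orientation: [-180.0, -0.0, -146.4]
force: [0.0, 0.8, -2.4]
opening: 0.0102
gripper_force: 30.0
-> [0.3712 0.3303 0.127 ] rows d [-0.0022  0.0003  0.0598] turn 0.5 | n>= 1
top 205 244
side 283 232
```

View pics/g7.png

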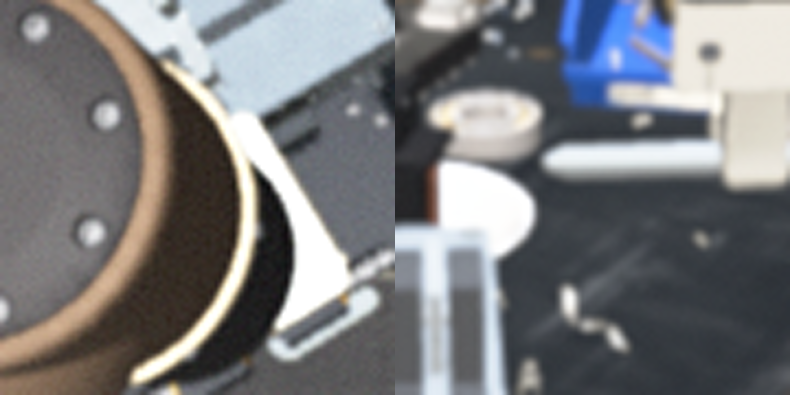

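The side half shows the pin held nearly level, tip at (545,160) and shank to the finger at (725,155). I'll measure its height and tilt, casting the rays onto the vertical plane through its axis.

```bash
cat > pinm.py <<'E'
import sys
from h import *
c,s_=np.cos(np.radians(YI)),np.sin(np.radians(YI)); Rm=np.array([[c,s_,0],[-s_,c,0],[0,0,1]])
s=load(sys.argv[1]); f,R,t=cam(s); o=ctrl.get_obs(); tp=Rm@(o['tool_pos']*1000-O); print('tcp iso',tp.round(1))
z=tp[2]-21; Q=(dep(s)*1000-O)@Rm.T
m=((s['frame'].min(-1)>110)&(abs(Q[...,1]-tp[1])<15)&(abs(Q[...,2]-z)<14)&(Q[...,0]>tp[0]+12)&(Q[...,0]<tp[0]+90)).astype(np.uint8)
k,l,st,_=cv2.connectedComponentsWithStats(m); i=1+st[1:,4].argmax(); vv,uu=np.where(l==i)
C=Rm@((-R.T@t)*1000-O); d=np.stack([(uu-s['cx'])/f,(vv-s['cy'])/f,np.ones(len(uu))],1)@R@Rm.T
p=C+d*((tp[1]-C[1])/d[:,1])[:,None]
L=cv2.fitLine(p[p[:,0]<tp[0]+65][:,[0,2]].astype(np.float32),2,0,.01,.01).ravel()
print(len(p),'x tip',p[:,0].max(),'rel tcp',p[:,0].max()-tp[0],'slope deg',np.degrees(np.arctan(L[1]/L[0])),'z at tcp+40',L[3]+L[1]/L[0]*(tp[0]+40-L[2]),'rel tcp',L[3]+L[1]/L[0]*(tp[0]+40-L[2])-tp[2])
q=Q[l==i]; print('depth med',np.median(q,0).round(1))
E
python3 pinm.py side7
```

```text
tcp iso [-160.    26.7  187. ]
258 x tip -86.55790769080463 rel tcp 73.45391113198008 slope deg -1.1086863 z at tcp+40 165.0899652343724 rel tcp -21.87718300694513
depth med [-118.2   32.5  168. ]
```

```bash
python3 drive.py '[[-0.002,0,0.04,0.5,0],[-0.002,0,0.059,0.5,0],[-0.002,0,0.059,0.5,0],[-0.002,0,0.059,0.5,0]]'; python3 - <<'E'
from h import *
snap('side','side8')
E
python3 pinm.py side8; python3 go.py 0.3712,0.3303,0.128,-146.9
```

```text
clock: 23.02
tool_pos: [0.3718, 0.3307, 0.1289]
orientation: [180.0, 0.1, -147.0]
force: [0.5, 0.2, -1.0]
opening: 0.0099
gripper_force: 30.0
tcp iso [-157.2   27.1  129.1]
250 x tip -84.89592116642832 rel tcp 72.27384046776181 slope deg -1.0035851 z at tcp+40 107.15501464230408 rel tcp -21.94314035200452
depth med [-114.4   32.5  110.2]
-> [0.3712 0.3303 0.128 ] rows d [ 0.0008 -0.0001  0.0011] turn -0.1 | n>= 1
```

```bash
python3 drive.py '[[-0.01,0,0.0007,0,0],[-0.018,0,0.0007,0,0],[-0.024,0,0.0007,0,0],[-0.028,0,0.0007,0,0],[-0.028,0,0.0007,0,0]]'; python3 -c "
from h import *
snap('side','side9')"; python3 pinm.py side9|head -1;  python3 drive.py '[[-0.003,0,0,0,0],[-0.006,0,0,0,0],[-0.009,0,0,0,0],[-0.009,0,0,0,0]]'
```

```text
clock: 23.7
tool_pos: [0.3951, 0.3455, 0.1272]
orientation: [-180.0, -0.0, -147.1]
force: [-0.6, 0.1, -1.7]
opening: 0.0097
gripper_force: 30.0
tcp iso [-129.9   26.6  127.2]
clock: 24.25
tool_pos: [0.4027, 0.3505, 0.1273]
orientation: [-180.0, 0.0, -147.1]
force: [-0.2, 0.1, -1.4]
opening: 0.0099
gripper_force: 30.0
```

No contact force and the tip is inside the front lug. Onward through the tongue.

```bash
python3 drive.py '[[-0.003,0,0,0,0],[-0.006,0,0,0,0],[-0.009,0,0,0,0],[-0.009,0,0,0,0]]'; python3 drive.py '[[-0.003,0,0,0,0],[-0.006,0,0,0,0],[-0.009,0,0,0,0],[-0.009,0,0,0,0]]'; python3 go.py 0.3712,0.3303,0.128,-146.9
```

```text
clock: 24.75
tool_pos: [0.4102, 0.3553, 0.1273]
orientation: [180.0, 0.0, -147.1]
force: [0.7, 0.1, -0.3]
opening: 0.0102
gripper_force: 30.0
clock: 25.25
tool_pos: [0.4178, 0.3602, 0.1273]
orientation: [-180.0, -0.0, -147.1]
force: [-0.7, -0.2, -1.5]
opening: 0.0099
gripper_force: 30.0
-> [0.3712 0.3303 0.128 ] rows d [ 0.0554  0.0002 -0.0007] turn -0.2 | n>= 1
```

```bash
python3 drive.py '[[-0.004,0,0,0,0],[-0.008,0,0,0,0],[-0.012,0,0,0,0],[-0.016,0,0,0,0],[-0.019,0,0,0,0],[-0.019,0,0,0,0]]'; python3 - <<'E'
from h import *
c,s_=np.cos(np.radians(YI)),np.sin(np.radians(YI)); Rm=np.array([[c,s_,0],[-s_,c,0],[0,0,1]])
s=snap('side','side10'); im=cv2.resize(s['frame'][225:310,180:300,::-1],(780,552),interpolation=2); cv2.imwrite('pics/g10.png',im)
o=ctrl.get_obs(); print(Rm@(o['tool_pos']*1000-O))
Q=(dep(s)*1000-O)@Rm.T
m=(Q[...,0]>-25)&(Q[...,0]<5)&(abs(Q[...,1]-27)<14)&(abs(Q[...,2]-107)<12); print('behind back lug:',m.sum(),np.percentile(Q[m],[2,50,98],axis=0) if m.any() else '')
E
```

```text
clock: 26.0
tool_pos: [0.4337, 0.3705, 0.1273]
orientation: [-180.0, -0.0, -147.1]
force: [-0.2, 0.2, -1.4]
opening: 0.01
gripper_force: 30.0
[-83.90469715  26.49053386 127.24782585]
behind back lug: 54 [[-24.27960562  25.63850694 102.20128797]
 [-17.79074153  30.91662437 107.81430347]
 [-11.09959287  33.5451364  112.13908904]]
```

The pin protrudes about 16 mm behind the back lug. Release gently and rise.

```bash
python3 drive.py '[[0,0,0,0,0.014],[0,0,0,0,0.02],[0,0,0,0,0.035],[0,0,0,0,0.05],[0,0,0,0,0.05],[0,0,0,0,0.05]]'; python3 drive.py '[[0,0,-0.02,0,0.05],[0,0,-0.06,0,0.05],[0,0,-0.12,0,0.05],[0,0,-0.15,0,0.05],[0,0,-0.15,0,0.05],[0,0,-0.15,0,0.05],[0,0,-0.15,0,0.05],[0,0,-0.15,0,0.05]]'; python3 - <<'E'
from h import *
c,s_=np.cos(np.radians(YI)),np.sin(np.radians(YI)); Rm=np.array([[c,s_,0],[-s_,c,0],[0,0,1]])
s=snap('side','side11'); im=cv2.resize(s['frame'][160:310,170:345,::-1],(690,590),interpolation=2); cv2.imwrite('pics/g11.png',im)
Q=(dep(s)*1000-O)@Rm.T
m=(Q[...,0]>-25)&(Q[...,0]<5)&(abs(Q[...,1]-27)<14)&(abs(Q[...,2]-107)<14); print('behind back lug:',m.sum(),np.percentile(Q[m],[2,50,98],axis=0) if m.any() else '')
m=(Q[...,0]>-10)&(Q[...,0]<40)&(abs(Q[...,1])<20)&(Q[...,2]>100)&(Q[...,2]<124); print('tab',np.median(Q[m],0))
E
```

```text
clock: 26.8
tool_pos: [0.4336, 0.3705, 0.1274]
orientation: [180.0, 0.0, -147.1]
force: [-0.7, 0.0, 0.1]
opening: 0.049
gripper_force: 0.0
clock: 27.8
tool_pos: [0.4334, 0.3702, 0.2764]
orientation: [-180.0, -0.1, -147.1]
force: [0.3, 0.5, 1.1]
opening: 0.0501
gripper_force: 0.0
behind back lug: 49 [[-24.35029278  26.71299285 103.68664673]
 [-19.42910114  31.44007442 109.90831859]
 [-12.89820693  34.93896    113.81994337]]
tab [ 13.05960385   2.64041521 111.16630208]
```

View pics/g11.png

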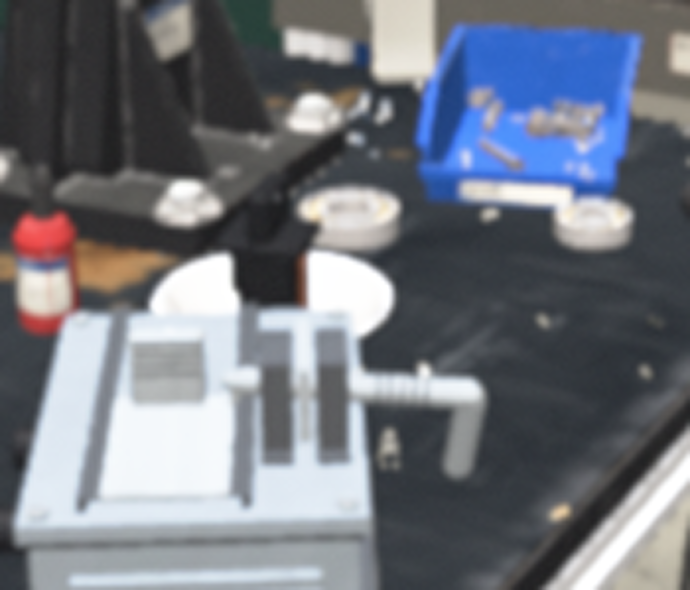

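The picture shows the carrier upright in the dish at (270,270), the shutter home with its tab at (168,365), and the pin through both lugs with its tip out at (235,380) and handle hanging at (460,440). Everything else is in place, so I'm handing it in.

```bash
python3 -c "
from plant import ctrl, imaging, workorder
print(workorder.close_job())"
```

```text
the job is handed in; nothing more can be done
None
```

I handed the job in at about 28 s: carrier upright in the dish, shutter home on its stop, and the pin through both lugs and the tongue with its tip about 13 mm out at the back; the judge's result was not shown.

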